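# Dust off a bisque bud vase at the blow gun

## Robot

A 6-joint arm with a two-finger parallel gripper is mounted at the origin on the work surface. World frame = base frame: x ahead of the robot, y to its left, z up, the work surface at z = 0. Lengths are in m, angles in degrees, forces in N, time in s.
With the tool pointing down it reaches from about 0.325 to 0.85 m from the base axis. Payload 15.5 kg.
Tool frame: the origin (TCP) lies at the very end of the fingers, on their centre line; the grasp point (between the pads) lies arm.grip_depth behind it (arm.grip_depth is the distance from the TCP to the grasp point, in m); z points along the fingers, y is the line along which they close (so a half turn about z gives the same grasp; the last joint's range is limited). The gripper opens to 91 mm and grips with 3 to 60 N. Pads are 32 mm wide; open, the fingers measure 118 mm over their backs; the gripper's body (76 mm by 178 mm) begins 60 mm behind the grasp point.
Start: joints at [67.867, 28.281, 77.091, -0, 74.628, -5.472], TCP at [0.179, 0.599, 0.214] pointing down, gripper open.
Joint ranges: [-166.48, 166.48], [-47.26, 123.95], [12.59, 153.08], [-70.14, 250.14], [6.76, 159.57], [-176.63, 176.63]. Speed limits (degrees/s): [108.29, 108.29, 147.25, 172.46, 172.46, 172.46].

## Interface

Orientations are given as a 3x3 rotation matrix whose columns are the frame's x, y, z axes.
In Python, from rig import arm gives the robot as it stands. Calls block until the motion is done:
- arm.move_to(position, orientation): joint-space move of the TCP to a pose.
- arm.move_l(position, orientation=None, feed=0.15): straight line of the TCP; orientation=None keeps the orientation; feed is the mean speed in m/s.
- arm.move_joints(angles): joint-space move.
- arm.grip(opening): finger opening in m; the grip force is fixed at half the most; returns when the fingers have stopped.
- arm.sleep(seconds).
- arm.solve_ik(position, orientation): joint angles nearest the present ones, or None.
- arm.snapshot(name): name is "scene" or "top"; returns the picture (400x640x3 uint8, red, green, blue); there is no depth.
- arm.get_calibration(name): a dict with "intrinsics" (3x3 intrinsics, pixels), "cam_to_world" (4x4, takes a point from camera to world coordinates). Camera axes: x right, y down, z forward; pixel columns grow to the right and rows downward; lengths in m; the calibration is good to about 2 mm. A picture is of the moment at which its call begins. get_calibration takes no time and is no camera call.
A pose or a line that the arm cannot do raises arm.Unreachable and nothing moves.
- arm.sign_off(): hands the job in; it is judged then, once.
Readings, each from a call of its own:
- arm.current_t(): time.
- arm.current_joint_positions(): joint angles.
- arm.current_dq(): joint speeds.
- arm.current_tau(): joint torques, N m.
- arm.current_ee_pos(): TCP position.
- arm.current_tool_rot(): TCP orientation.
- arm.current_force(): force on the tool from outside, world axes, zero at the start.
- arm.current_torque(): the same for the moment, N m.
- arm.current_width(): finger opening in m.
- arm.current_grasp_force(): force on a finger pad.
Only numpy, scipy, OpenCV 4.12 (cv2) and the standard library are available. Lean on these libraries where they do the work, as an engineer would, in place of code of your own. Each camera call takes 0.05 s, during which the arm holds its last target. There are 200 camera calls.

## Task

Lift the bud vase, the piece with the narrow neck, out of the sloping crate and set it down gently, upright and centred on the banding wheel, and let go of it. Then blow it clean: squeeze the trigger of the blow gun that is aimed at the wheel right home, keep it squeezed for about a second, and release it. Leave the vase standing on the wheel and everything else where it is.

Things in the scene. Friction and masses are not known exactly. Their poses are not given: they have to be found in the camera images.
- vase: Bud vase of plain buff bisque, round, 135 mm high, 0.13 to 0.25 kg. Origin: centre of its underside; z runs up its axis. Foot 49 mm across, belly 63 mm (40 mm up), straight neck 25 mm from 88 to 126 mm up, lip 31 mm. It starts in one of the crate's three cells, foot on the sloping floor, belly against the low wall, its axis leaning 25 to 28 degrees towards the robot
- vase_neck (a point): Point on the vase's axis 112 mm above its foot, where the neck is best gripped: tool along the vase's axis, fingers closing along the crate's y (or turned up to 40 degrees from it). Fingertips 20 mm past it stay clear of the walls and the other pieces. Held loosely it swings between the pads; some 60 N hold it firmly and do no harm. Same axes as the vase
- crate: Plywood ware crate, 110 x 276 mm, 72 mm deep, walls and two dividers 8 mm, fixed on a tube stand, mouth leaning 25 degrees towards the robot (its -x). Origin: on the table under its middle; z up, y along three cells (centres at y = -89, 0, +89 mm, each 81 mm wide), yaw to 0.25 rad. Its floor rises towards +x; its walls top out 102 mm (near) to 149 mm (far) above the table
- wheel_top (a point): Centre of the upper face of the banding wheel, a plain aluminium disc 180 mm across with ring grooves, on a grey cast foot in a shallow steel tray (250 x 320 mm, rim 16 mm). Face 90 mm above the table, z up. The wheel turns freely about its vertical axis; its angle does not matter
- gun: Fixed air blow gun on a rigid pipe, left (+y) of the wheel; wheel, tray and gun together are turned up to 0.25 rad. Origin: where barrel and grip meet, 148 mm up, 190 mm from the wheel's axis. -y: along the barrel (26 mm thick, nozzle tip at y = -116 mm) to the wheel's axis. -x: down the grip, towards the robot and 25 degrees below level. z: square to both, up
- grip_mid (a point): Point on the axis of the gun's grip, at x = -65 mm in the gun's frame, same axes. The grip is a black bar, y = -15 to +15 mm, 24 mm thick in z, x = -5 to -105 mm. Grip and trigger can be pinched together here, fingers closing along y, tool along -z or straight down; there is room for fingers on both sides and above. Together they measure 55 mm along y released, 43 mm squeezed home
- trigger_pad (a point): Middle of the front face (towards the nozzle) of the trigger, a steel lever 15 mm wide, 6 mm thick, 75 mm long that hangs along the front of the grip, hinged by the barrel. Released, this point is at x = -65, y = -40, z = 0 mm in the gun's frame; squeezed home at y = -28 mm
- trigger (a joint): Angle of the trigger, 0 released to 0.26 rad squeezed home (hard stop), hinge at x = -16, y = -30 mm in the gun's frame, turning about its z. A spring returns it: at trigger_pad it takes 2.5 N to start and 8 N to squeeze home
- tumbler: Bystander in the crate: bisque tumbler, 66 mm across at the rim, 80 mm high, leaning like the vase in another cell. Origin: centre of its underside, z up its axis
- bowl: Bystander in the crate: small bisque bowl, 74 mm across at the rim, 42 mm high, leaning like the vase in another cell. Origin: centre of its underside, z up its axis
- mug_a: Bystander on the table: banded bisque mug, 80 mm across, 92 mm high, handle on its +y side out to 72 mm. Origin: centre of its underside
- mug_b: Bystander on the table: a second mug like mug_a
- paint_pot: Bystander on the table: bisque paint bowl 90 mm across, 45 mm high, with two brushes leaning out of it up to 120 mm high and 110 mm from its centre. Origin: centre of its underside
- jar: Bystander on the table, near the robot: closed jar 62 mm across, 85 mm high. Origin: centre of its underside
- flat_brush: Bystander on the table, left of the gun: brush 190 mm long lying flat. Origin: near its middle, on the table, handle towards its -x

How it is judged:
By the outcome, as a careful person would: the job done as asked, in the order asked, and still so for the second after the job is handed in, with the robot touching nothing.
It also fails if it takes over 58 s, if anything falls off the work surface, if the arm or the gripper's body presses on something with over 40 N, if the wrist force passes 120 N, or if a joint passes its speed limit or range.

## Working session

There is one attempt and no reset: what is moved stays moved. The work goes in short steps, each a Python script; the robot and the scene stay as the last script left them, time stands still between calls to the robot, and variables do not carry over. Pictures are saved under pics/ and viewed, at most 10 in all, crops included, and the job is handed in when it is done.

```bash
ls; mkdir -p pics; python3 - <<'E'
from rig import arm
import cv2,numpy as np
for n in ("scene","top"):
    im=arm.snapshot(n); cv2.imwrite(f"pics/{n}0.png",im[:,:,::-1])
    c=arm.get_calibration(n); print(n,np.round(c["intrinsics"],1).tolist(),np.round(c["cam_to_world"],3).tolist())
print(arm.grip_depth,arm.current_t(),arm.current_width())
E
```

```text
pics
scene [[386.9, 0.0, 319.1], [0.0, 386.9, 196.2], [0.0, 0.0, 1.0]] [[-0.394, 0.678, -0.621, 1.178], [0.919, 0.296, -0.26, 0.304], [0.008, -0.673, -0.74, 0.829], [0.0, 0.0, 0.0, 1.0]]
top [[461.3, 0.0, 320.5], [0.0, 461.3, 196.9], [0.0, 0.0, 1.0]] [[-0.0, -0.988, 0.155, 0.358], [-1.0, -0.0, -0.002, 0.044], [0.002, -0.155, -0.988, 1.385], [0.0, 0.0, 0.0, 1.0]]
0.0188 0.1 0.09114755584968783
```

View pics/scene0.png

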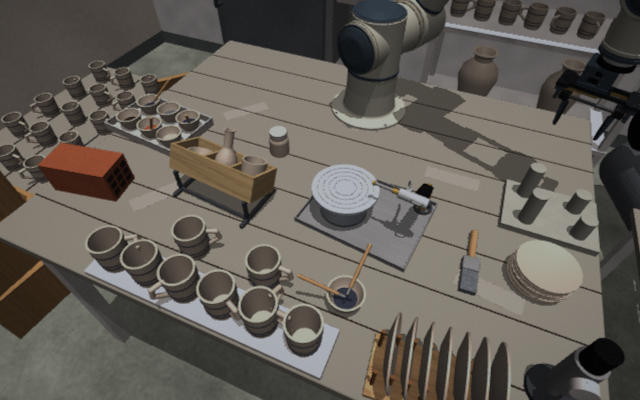

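View pics/top0.png

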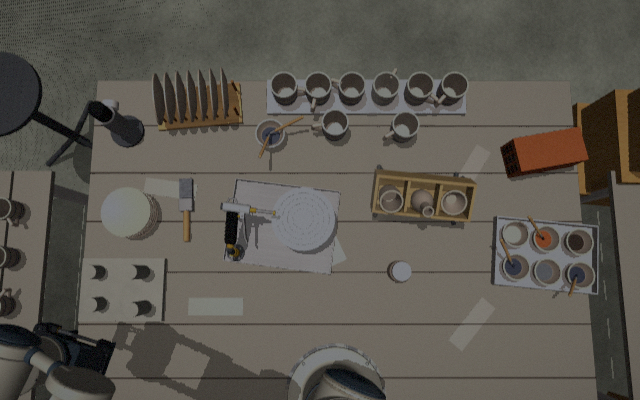

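Scene: the vase stands in the middle cell, lip near (228,132) in scene and (428,211) in top. The wheel is at (304,219) in top, and the gun grip at (232,230). I'll zoom in on these.

```bash
python3 - <<'E'
import cv2,numpy as np
t=cv2.imread("pics/top0.png");s=cv2.imread("pics/scene0.png")
def c(im,x,y,w=130,h=98):
    o=cv2.resize(im[y:y+h,x:x+w],None,fx=6,fy=6,interpolation=cv2.INTER_CUBIC)
    o=cv2.convertScaleAbs(o,alpha=1.4)
    for i in range(0,w,10):
        cv2.line(o,(i*6,0),(i*6,5),(0,255,0),1)
        if i%20==0: cv2.putText(o,str(x+i),(i*6,16),0,.4,(0,255,0))
    for i in range(0,h,10):
        cv2.line(o,(0,i*6),(5,i*6),(0,255,0),1)
        if i%20==0: cv2.putText(o,str(y+i),(8,i*6+4),0,.4,(0,255,0))
    return o
cv2.imwrite("pics/ct.png",c(t,360,155));cv2.imwrite("pics/wt.png",c(t,215,175))
cv2.imwrite("pics/cs.png",c(s,160,120));cv2.imwrite("pics/ws.png",c(s,305,155))
E
```

```text
(no output)
```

View pics/ct.png

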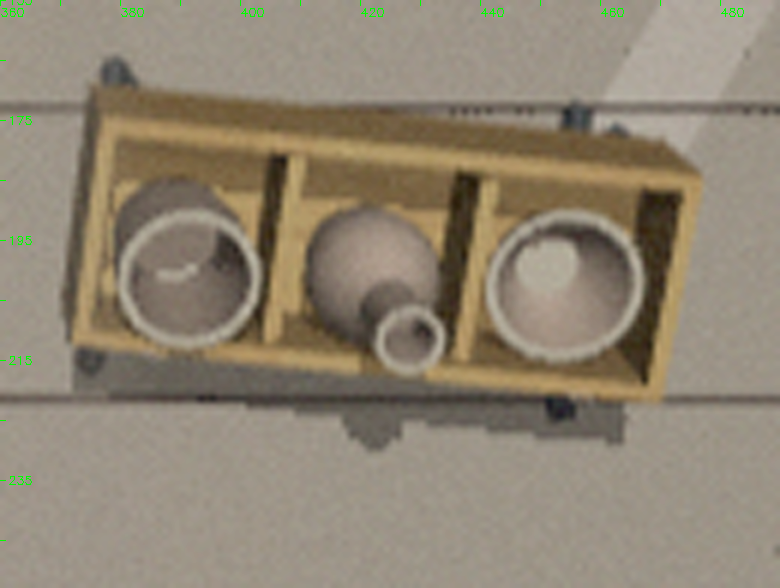

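View pics/wt.png

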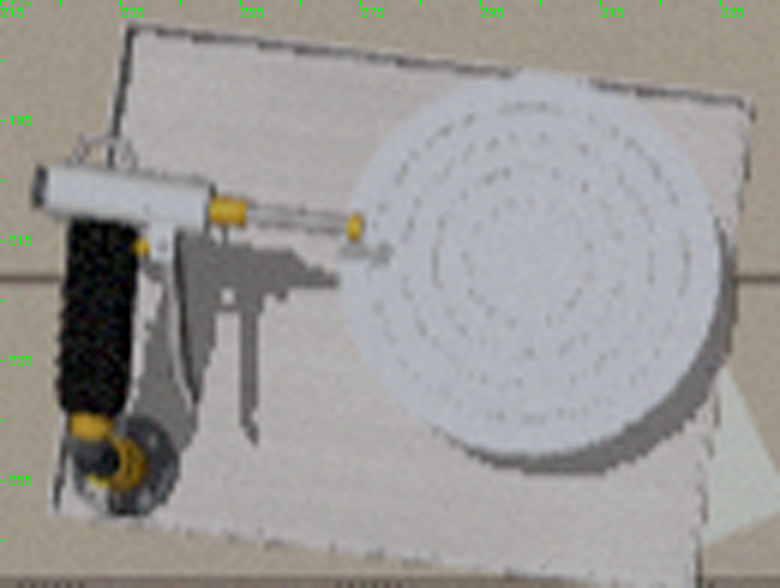

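View pics/cs.png

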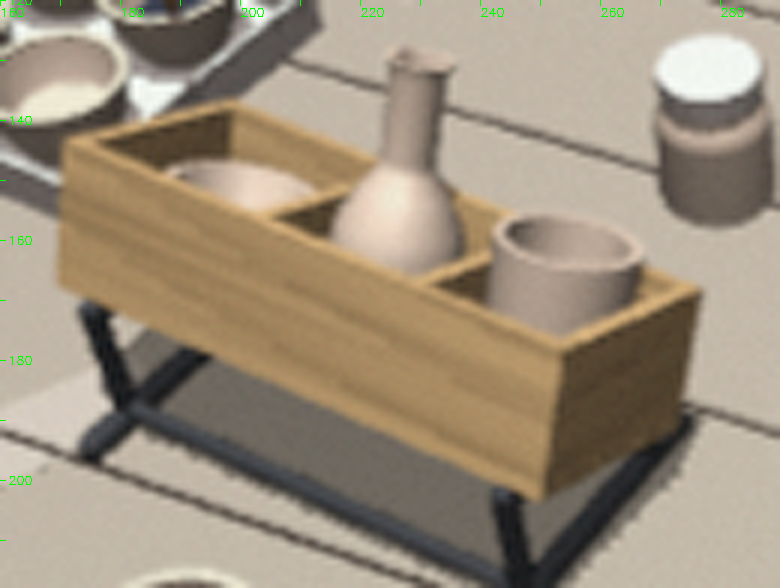

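View pics/ws.png

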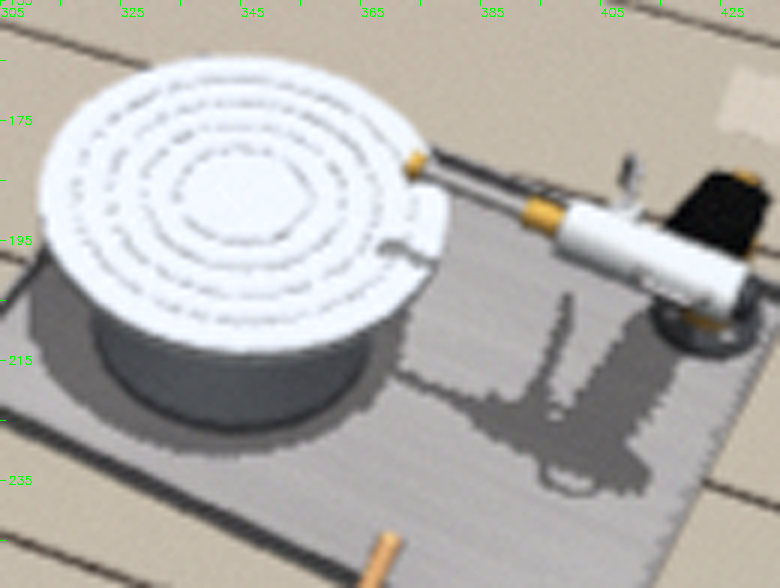

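Measured pixels are the lip, rim corners, barrel ends and disc. Next I'll compute positions from them.

```bash
cat > h.py <<'E'
import numpy as np, cv2
from rig import arm
C={n:arm.get_calibration(n) for n in("scene","top")}
def ray(n,p):
    M=np.array(C[n]["cam_to_world"]);d=M[:3,:3]@np.linalg.solve(np.array(C[n]["intrinsics"]),[p[0],p[1],1]);return M[:3,3],d/np.linalg.norm(d)
def plane(n,p,z):
    o,d=ray(n,p);return o+d*(z-o[2])/d[2]
def tri(a,b):
    o,d=ray("top",a);q,e=ray("scene",b);s=np.linalg.lstsq(np.c_[d,-e],q-o,rcond=None)[0]
    A,B=o+s[0]*d,q+s[1]*e;return (A+B)/2,np.linalg.norm(A-B)
def proj(n,P):
    M=np.linalg.inv(np.array(C[n]["cam_to_world"]));u=np.array(C[n]["intrinsics"])@(M[:3,:3]@P+M[:3,3]);return u[:2]/u[2]
E
python3 - <<'E'
from h import *
np.set_printoptions(precision=4,suppress=True)
def px(x0,y0,*P): return [((x+.5)/6-.5+x0,(y+.5)/6-.5+y0) for x,y in P]
ct=lambda *P:px(360,155,*P); wt=lambda *P:px(215,175,*P); cs=lambda *P:px(160,120,*P); ws=lambda *P:px(305,155,*P)
lip,g=tri(ct((409,339))[0],cs((421,62))[0]);print("lip",lip,g)
bel,g=tri(ct((372,275))[0],cs((398,222))[0]);print("belly~",bel,g)
print("scene rim corners far-right near..")
F=[plane("top",p,.149) for p in ct((105,117),(700,176))];N=[plane("top",p,.102) for p in ct((72,342),(660,399))]
print("far",F,"near",N)
for a,b in(F,N):
    d=a-b;print("len",np.linalg.norm(d),"yaw",np.arctan2(-d[0],d[1]))
print("mid",sum(F)/2,sum(N)/2)
for n,(x,y,w,h) in(("top",(260,175,90,90)),("scene",(305,155,80,70))):
    im=cv2.imread(f"pics/{n}0.png").astype(int);b=im[:,:,0]-im[:,:,2]
    g=im.sum(2)/3
    print(n,"wheel/tray",b[225,310],g[225,310],b[250,260],g[250,260])
    m=(((b>4)&(g>130)) if n=="top" else (g>185)).astype(np.uint8)
    k=np.zeros_like(m);k[y:y+h,x:x+w]=m[y:y+h,x:x+w]
    k=cv2.morphologyEx(cv2.morphologyEx(k,cv2.MORPH_CLOSE,np.ones((5,5))),cv2.MORPH_OPEN,np.ones((9,9)))
    c=max(cv2.findContours(k,0,1)[0],key=cv2.contourArea);e=cv2.fitEllipse(cv2.convexHull(c));
    pts=np.array([plane(n,p[0],.09) for p in cv2.convexHull(c)]);(cx,cy),r=cv2.minEnclosingCircle((pts[:,:2]*1000).astype(np.float32))
    print(e,"->",plane(n,e[0],.09),"circ",cx,cy,r)
print("hand wheel",plane("top",wt((532.5,264))[0],.09))
rear=plane("top",wt((40,187))[0],.148);tip=plane("top",wt((354,227))[0],.148)
print("rear",rear,"tip",tip)
print("tri tip",tri(wt((354,227))[0],ws((415,165))[0]))
im=cv2.imread("pics/top0.png");m=(im.max(2)<45);m[:205]=0;m[245:]=0;m[:,:222]=0;m[:,240:]=0
ys,xs=np.nonzero(m);print("grip",xs.mean(),ys.mean(),len(xs),plane("top",(xs.mean(),ys.mean()),.13))
E
```

```text
lip [ 0.5088 -0.24    0.1797] 0.0036351941474973104
belly~ [ 0.5471 -0.2397  0.1156] 0.002350668843597117
scene rim corners far-right near..
far [array([ 0.6155, -0.114 ,  0.149 ]), array([ 0.5882, -0.384 ,  0.149 ])] near [array([ 0.5181, -0.1025,  0.102 ]), array([ 0.4913, -0.3761,  0.102 ])]
len 0.2714127077660576 yaw -0.10082659122469455
len 0.27487100248332924 yaw -0.09750592919031388
mid [ 0.6019 -0.249   0.149 ] [ 0.5047 -0.2393  0.102 ]
top wheel/tray 6 114.0 -2 125.33333333333333
((304.30950927734375, 218.513427734375), (57.822021484375, 60.79489517211914), 6.486227512359619) -> [0.4999 0.0863 0.09  ] circ 500.9062805175781 90.19792175292969 87.41539764404297
scene wheel/tray -1 50.333333333333336 -18 76.0Traceback (most recent call last):
  File "<stdin>", line 20, in <module>
ValueError: max() iterable argument is empty
```

```bash
cat >> h.py <<'E'
def unit(v): return np.array(v)/np.linalg.norm(v)
WH=np.array([.501,.093,.09]); GY=-.12; CY=-.099; LEAN=np.radians(26.5)
def frame(z,y):
    z=unit(z);y=np.array(y)-np.dot(y,z)*z;y=unit(y);return np.c_[np.cross(y,z),y,z]
xc=np.array([np.cos(CY),np.sin(CY),0]);yc=np.array([-np.sin(CY),np.cos(CY),0])
ax=-np.sin(LEAN)*xc+np.cos(LEAN)*[0,0,1] if False else -np.sin(LEAN)*xc+np.array([0,0,np.cos(LEAN)])
NECK=np.array([.5195,-.2410,.1605])
E
python3 - <<'E'
from h import *
np.set_printoptions(precision=4,suppress=True)
p0=arm.current_ee_pos()
R=min((frame(-ax,s*yc) for s in(1,-1)),key=lambda R:abs(q[5]) if (q:=arm.solve_ik(NECK+.1*ax,R)) is not None else 1e9)
g=NECK-arm.grip_depth*ax
print(R.tolist(),arm.solve_ik(g,R))
arm.move_l([p0[0]+.05,p0[1]-.03,.36],feed=.3)
arm.move_to(NECK+.13*ax,R)
print(arm.current_t(),arm.current_ee_pos())
arm.move_l(g,R,feed=.12)
print(arm.current_t(),arm.current_ee_pos(),g,arm.current_force())
for n in("scene","top"):
    cv2.imwrite(f"pics/{n}1.png",arm.snapshot(n)[:,:,::-1])
a=cv2.imread("pics/scene1.png")[70:210,130:310];b=cv2.imread("pics/top1.png")[150:290,350:530]
cv2.imwrite("pics/g1.png",cv2.resize(np.hstack([a,b]),(800,311),interpolation=2))
E
```

```text
[[0.8905523165528769, -0.09883836273067999, 0.4440130060426419], [-0.08845384705217049, -0.9951035011759926, -0.04410146130178344], [0.4461978131098088, 6.209854586117399e-18, -0.8949343616020251]] [-39.2404  22.6262 110.3156  31.5476  28.1346  30.8638]
3.7167 [ 0.4621 -0.2349  0.2769]
5.1083 [ 0.5279 -0.242   0.1443] [ 0.5278 -0.2418  0.1437] [ 0.5249 -0.5732  0.9813]
```

View pics/g1.png

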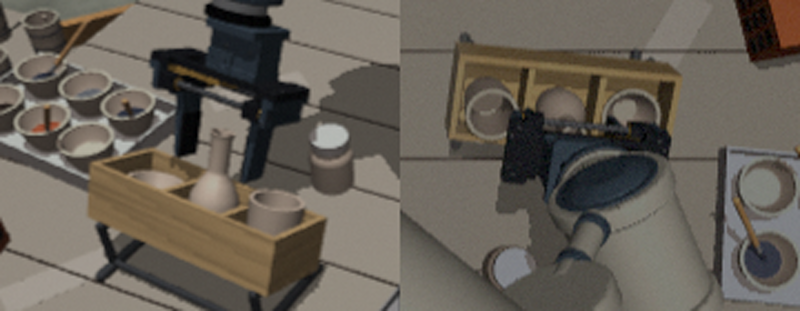

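The fingers straddle the neck, which sits at about x 222 between finger edges 197 and 245 in the crop. The jar and tumbler are clear. I'll grip and lift along the axis.

```bash
python3 - <<'E'
from h import *
np.set_printoptions(precision=4,suppress=True)
arm.grip(0.035);print(arm.current_force(),arm.current_grasp_force())
arm.grip(0.0);print(arm.current_width(),arm.current_grasp_force(),arm.current_force(),arm.current_t())
p=arm.current_ee_pos()
arm.move_l(p+.02*ax,feed=.05);print(arm.current_force(),arm.current_torque(),arm.current_grasp_force())
arm.move_l(p+.12*ax+[0,0,.05],feed=.15);arm.sleep(.3)
print(arm.current_width(),arm.current_force(),arm.current_torque(),arm.current_t(),arm.current_ee_pos())
for n in("scene","top"):
    cv2.imwrite(f"pics/{n}2.png",arm.snapshot(n)[:,:,::-1])
a=cv2.imread("pics/scene2.png")[40:180,160:340]
cv2.imwrite("pics/g2.png",cv2.resize(a,(720,560),interpolation=2))
E
```

```text
[-0.3602 -0.1798  0.5411] 0.0
0.02743974534074035 29.99999787309207 [ 0.3789 -0.4389  0.5965] 6.4667
[-0.0981  0.0143 -0.8376] [-0.0196  0.4873  0.0324] 29.999897129600868
0.02758983880728589 [ 0.7318 -0.0817 -2.7659] [-0.0373  0.679  -0.0352] 8.4417 [ 0.4746 -0.2365  0.3007]
```

View pics/g2.png

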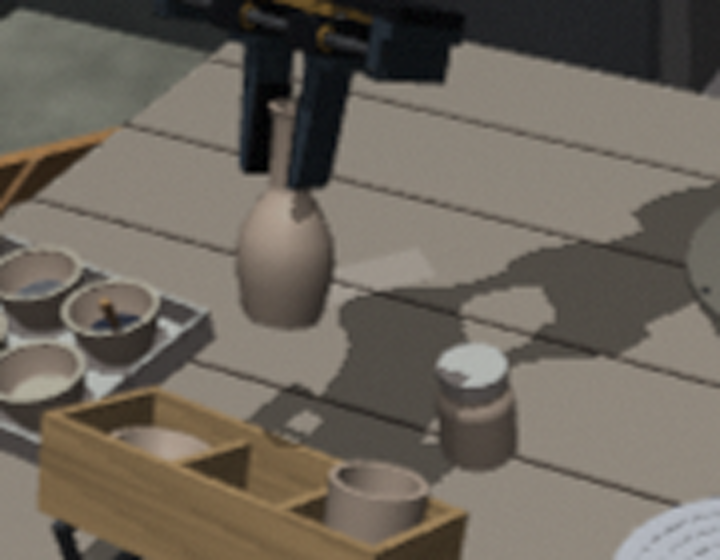

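The vase is lifted clear, with the lip at (282,105) and belly at (284,248) in the crop. It may have swung, so I'll check its tilt by comparing projected axis points.

```bash
python3 - <<'E'
from h import *
np.set_printoptions(precision=1,suppress=True)
R=arm.current_tool_rot();gp=arm.current_ee_pos()-arm.grip_depth*R[:,2]
f=lambda P:(proj("scene",P)-[160,40]+.5)*4-.5
for d in(-5,0,5,10,15,20,26.5,30):
    t=np.radians(d);a=-np.sin(t)*xc+np.array([0,0,np.cos(t)])
    print(d,[f(gp+a*s) for s in(.023,0,-.072,-.112)])
E
```

```text
-5 [array([276. , 112.9]), array([284.1, 145.3]), array([307.6, 239.4]), array([319.5, 287.3])]
0 [array([278. , 111.2]), array([284.1, 145.3]), array([301.8, 244.5]), array([310.9, 295.3])]
5 [array([280.1, 109.9]), array([284.1, 145.3]), array([295.9, 249. ]), array([301.9, 302.3])]
10 [array([282.2, 108.8]), array([284.1, 145.3]), array([289.8, 252.7]), array([292.7, 308.3])]
15 [array([284.2, 108.1]), array([284.1, 145.3]), array([283.6, 255.7]), array([283.4, 313.2])]
20 [array([286.3, 107.6]), array([284.1, 145.3]), array([277.4, 257.9]), array([273.9, 317. ])]
26.5 [array([289. , 107.4]), array([284.1, 145.3]), array([269.3, 259.5]), array([261.4, 320.2])]
30 [array([290.4, 107.5]), array([284.1, 145.3]), array([264.9, 259.8]), array([254.7, 321. ])]
```

```bash
cat >> h.py <<'E'
def tool(lean):
    t=np.radians(lean);a=-np.sin(t)*xc+np.array([0,0,np.cos(t)]);return frame(-a,-yc),a
def goto(gp,lean,feed):
    R,a=tool(lean);arm.move_l(np.array(gp)-arm.grip_depth*a,R,feed=feed)
def crop(n,name,x,y,w,h,k):
    cv2.imwrite(f"pics/{name}.png",cv2.resize(arm.snapshot(n)[y:y+h,x:x+w,::-1],None,fx=k,fy=k,interpolation=2))
E
python3 - <<'E'
from h import *
np.set_printoptions(precision=1,suppress=True)
goto(WH+[0,0,.112+.05],14,.12);arm.sleep(.3)
print(arm.current_t(),arm.current_force(),arm.current_width())
im=arm.snapshot("scene");im2=arm.snapshot("top")
cv2.imwrite("pics/scene3.png",im[:,:,::-1]);cv2.imwrite("pics/top3.png",im2[:,:,::-1])
a=cv2.resize(im[80:230,290:400,::-1],None,fx=4,fy=4,interpolation=2)
cv2.imwrite("pics/g3.png",a)
R=arm.current_tool_rot();gp=arm.current_ee_pos()-arm.grip_depth*R[:,2];print(gp*1000)
f=lambda P:(proj("scene",P)-[290,80]+.5)*4-.5
for d in(-10,-5,0,5,10):
    t=np.radians(d);a=-np.sin(t)*xc+np.array([0,0,np.cos(t)])
    print(d,[f(gp+a*s) for s in(.023,0,-.072,-.112)])
E
```

```text
11.8 [ 0.6 -0.3 -3.2] 0.027340002611193327
[501.  93. 252.]
-10 [array([234.8, 210.5]), array([235.3, 237.6]), array([236.8, 315.6]), array([237.5, 354.9])]
-5 [array([236.3, 208.2]), array([235.3, 237.6]), array([232.3, 322.5]), array([230.8, 365.5])]
0 [array([237.9, 206.1]), array([235.3, 237.6]), array([227.8, 328.8]), array([224. , 375.3])]
5 [array([239.4, 204.4]), array([235.3, 237.6]), array([223.3, 334.6]), array([217.2, 384.2])]
10 [array([240.9, 202.8]), array([235.3, 237.6]), array([218.9, 339.6]), array([210.5, 392.2])]
```

View pics/g3.png

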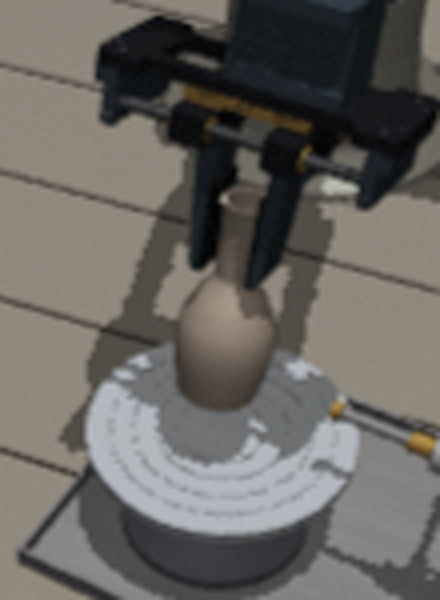

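The vase is upright: lip (241,198), belly (227,327) and foot centre about (223,380) all match 0° lean. I'll lower it guarded.

```bash
python3 - <<'E'
from h import *
np.set_printoptions(precision=2,suppress=True)
goto(WH+[0,0,.118],14,.06);arm.sleep(.2)
f0=np.mean([arm.current_force()[2] for _ in range(5)]);print(f0,arm.current_t())
z=.118
while z>.098:
    z-=.001;goto(WH+[0,0,z],14,.02);arm.sleep(.05);f=arm.current_force()[2]
    if f-f0>.8:break
print("contact",z,f,arm.current_force(),arm.current_t())
im=arm.snapshot("scene")[80:230,290:400,::-1];cv2.imwrite("pics/g4.png",cv2.resize(im,None,fx=4,fy=4,interpolation=2))
E
```

```text
-2.0514579540636384 12.9833
contact 0.11199999999999999 0.7037949615599098 [0.81 0.2  0.7 ] 14.7833
```

View pics/g4.png

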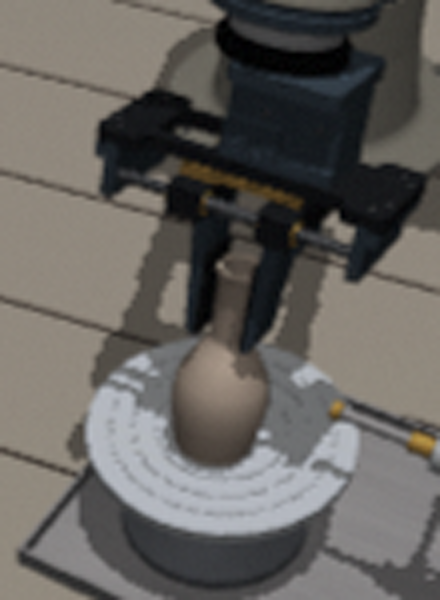

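In contact, foot centre about (217,440) and lip (236,265). That suggests a residual lean of about 3°, so I'll trim it, seat the vase lightly, compare again and release.

```bash
python3 - <<'E'
from h import *
np.set_printoptions(precision=2,suppress=True)
g=lambda P:(proj("scene",P)-[290,80]+.5)*4-.5
print("wheel px",g(WH),"upright lip px",g(WH+[0,0,.135]))
goto(WH+[0,0,.113],11,.02);arm.sleep(.1);print(arm.current_force())
z=.113
while z>.107:
    z-=.0005;goto(WH+[0,0,z],11,.02);arm.sleep(.05);f=arm.current_force()
    if f[2]>3:break
print(z,f,arm.current_torque(),arm.current_t())
E
```

```text
wheel px [219.6 429.5] upright lip px [232.43 273.05]
[ 0.42 -0.71 -2.63]
0.111 [-0.57 -0.86  4.96] [-0.04  0.16 -0.01] 16.3833
```

```bash
python3 - <<'E'
from h import *
np.set_printoptions(precision=2,suppress=True)
arm.grip(.034);arm.sleep(.1);arm.grip(.08);print(arm.current_t(),arm.current_force())
R,a=tool(11);p=arm.current_ee_pos()
arm.move_l(p+.15*a,feed=.12)
print(arm.current_t(),arm.current_joint_positions())
s=arm.snapshot("scene")[80:230,290:450,::-1];t=arm.snapshot("top")[170:270,215:355,::-1]
cv2.imwrite("pics/g5.png",np.hstack([cv2.resize(s,None,fx=3,fy=3,interpolation=2),cv2.resize(t[:,:100],(320,450)) if 0 else np.pad(cv2.resize(t[:,:],None,fx=2.2,fy=2.2,interpolation=2),((0,230),(0,0),(0,0)))]))
E
```

```text
17.65 [ 0.03 -0.41  0.58]
19.05 [  5.89   5.36  93.45  -2.32  70.49 102.13]
```

View pics/g5.png

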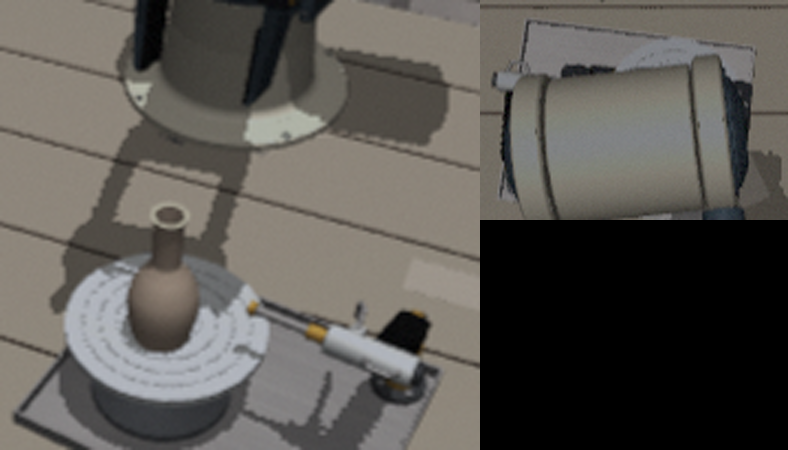

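Vase stands free and upright. The lip is at (170,214) and the foot bottom at (163,351) in the crop. I'll check centring.

```bash
python3 - <<'E'
from h import *
np.set_printoptions(precision=4,suppress=True)
q=lambda x,y:((x+.5)/3-.5+290,(y+.5)/3-.5+80)
print("lip",plane("scene",q(170,214.5),.225))
# foot front edge -> centre: nearest point of foot circle to camera
print("foot bottom pt",plane("scene",q(163,351),.09))
d=-np.array(C["scene"]["cam_to_world"])[:2,2];print(d)
for r in range(2):print([ (proj("scene",WH+np.r_[dx,dy,z])-[290,80]+.5)*3-.5 for dx,dy,z in((0,0,.135),(.005,0,.135),(0,.005,.135),(.02,.008,0))])
im=arm.snapshot("scene")[140:215,300:390,::-1];cv2.imwrite("pics/g6.png",cv2.resize(im,None,fx=7,fy=7,interpolation=2))
E
```

```text
lip [0.5134 0.0941 0.225 ]
foot bottom pt [0.5338 0.1039 0.09  ]
[0.6207 0.2596]
[array([174.1973, 204.6649]), array([172.0002, 208.4575]), array([180.1128, 206.3282]), array([165.0743, 339.9584])]
[array([174.1973, 204.6649]), array([172.0002, 208.4575]), array([180.1128, 206.3282]), array([165.0743, 339.9584])]
```

View pics/g6.png

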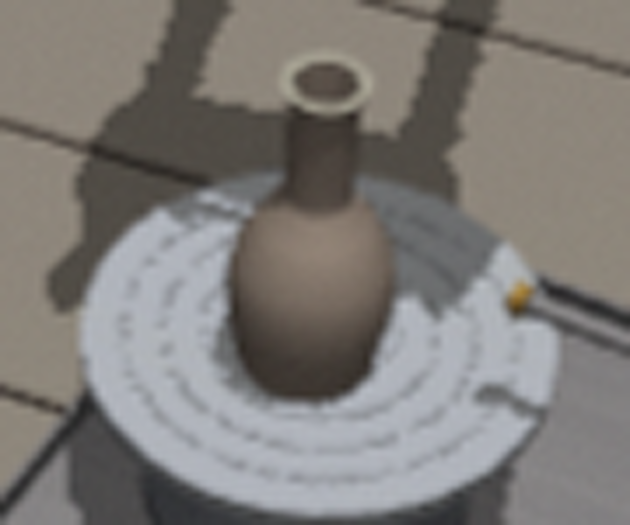

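The lip and foot both give the vase at about (0.512, 0.094), so it is about 11 mm off centre in x. I'll regrip it upright and shift it.

```bash
cat >> h.py <<'E'
E
python3 - <<'E'
from h import *
np.set_printoptions(precision=2,suppress=True)
c=np.array([.5123,.0942,.09])
goto(c+[0,0,.112+.06],0,.2);goto(c+[0,0,.112],0,.12)
arm.grip(.035);print(arm.current_force(),arm.current_grasp_force());arm.grip(0.);print(arm.current_force(),arm.current_width(),arm.current_t())
goto(c+[0,0,.117],0,.04);arm.sleep(.1);print(arm.current_force())
d=np.array([.501,.0935,.09]);goto(d+[0,0,.117],0,.04);arm.sleep(.2)
f0=arm.current_force()[2];z=.117;print(f0)
goto(d+[0,0,.1135],0,.02);z=.1135
while z>.109:
    f=arm.current_force()
    if f[2]-f0>2.5:break
    z-=.0005;goto(d+[0,0,z],0,.02);arm.sleep(.04)
print(z,f,arm.current_t())
arm.grip(.034);arm.grip(.08)
goto(d+[0,0,.112+.14],0,.15)
print(arm.current_t(),arm.current_ee_pos())
im=arm.snapshot("scene")[:,:,::-1];cv2.imwrite("pics/scene7.png",im);cv2.imwrite("pics/g7.png",cv2.resize(im[140:215,300:440],None,fx=5,fy=5,interpolation=2))
E
```

```text
[-0.54 -1.08 -0.62] 0.21621370688080788
[-0.27 -0.53  0.51] 0.027737659437511126 21.5917
[-0.72 -0.43 -3.15]
-0.8504004208036444
0.1115 [-0.67 -0.78  5.63] 24.0917
26.3417 [0.5  0.09 0.32]
```

View pics/g7.png

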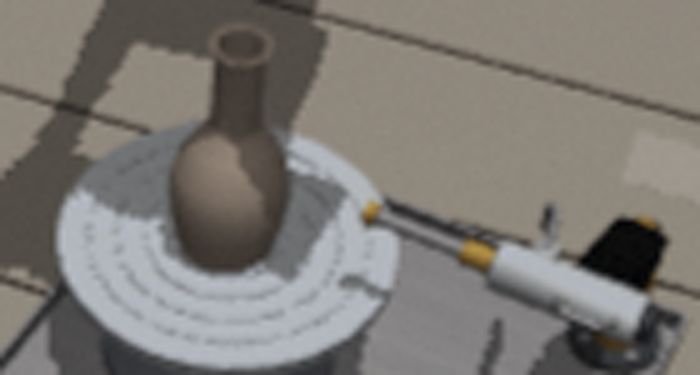

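The lip at (242,44) in the crop is pixel (348.0,148.4), against a predicted (347.9,148.1) for a centred vase, so it is upright and centred. Next is the gun, with the pinch biased slightly toward the grip side so the trigger surely reaches its stop.

```bash
python3 - <<'E'
from h import *
np.set_printoptions(precision=3,suppress=True)
xh=np.array([np.cos(GY),np.sin(GY),0]);gy=np.array([-np.sin(GY),np.cos(GY),0]);t=np.radians(25)
gx=np.cos(t)*xh+np.array([0,0,np.sin(t)]);gz=np.cross(gx,gy);print(gz)
O=np.array([.501,.0925,.148])+.19*gy
cen=O-.065*gx-.004*gy
R=frame(-gz,-gy);P=cen-arm.grip_depth*gz
print(cen,arm.solve_ik(P,R))
arm.grip(.0911)
arm.move_l(P+.13*gz,R,feed=.2)
arm.move_l(P+.05*gz,R,feed=.15)
arm.move_l(P,R,feed=.06);arm.sleep(.2)
print(arm.current_t(),arm.current_ee_pos()-P,arm.current_force(),arm.current_force()@gy,arm.current_grasp_force(),arm.current_width())
E
```

```text
[-0.42   0.051  0.906]
[0.465 0.284 0.121] [ 35.106  26.987 111.268 -37.452  27.702 163.342]
30.0667 [0. 0. 0.] [ 1.1   -0.067 -0.142] 0.06557759508711941 0.0 0.09084392851761788
```

```bash
python3 - <<'E'
from h import *
np.set_printoptions(precision=3,suppress=True)
gy=np.array([-np.sin(GY),np.cos(GY),0])
arm.grip(.076);F0=arm.current_force();print(F0,arm.current_grasp_force())
t0=arm.current_t();arm.grip(0.0)
t1=arm.current_t();fy=(arm.current_force()-F0)@gy;w=arm.current_width();print("closed",t1-t0,w,fy,arm.current_grasp_force())
if fy>6: # grip finger bears more: trigger side not home -> shift
    p=arm.current_ee_pos();arm.move_l(p+.004*gy,feed=.05);print("shifted",(arm.current_force()-F0)@gy,arm.current_width())
t1=arm.current_t();arm.sleep(.85)
print((arm.current_force()-F0),(arm.current_force()-F0)@gy,arm.current_width(),arm.current_grasp_force())
arm.grip(.0911);print("held",arm.current_t()-t1,arm.current_width(),arm.current_force()-F0,arm.current_t())
E
```

```text
[-1.222 -2.029  0.999] 1.0352745582349598
closed 0.6082999999999998 0.04282020603558945 -22.476543834066955 28.963490836322308
[  1.343 -22.147   3.288] -21.827337646138712 0.04303757739123775 28.960596174001694
held 1.7083000000000013 0.09099711277497675 [ 1.592  2.751 -1.132] 32.8333
```

Width 43 mm with the trigger pad bearing means it was squeezed home. I'll retreat, check numerically that nothing moved, and hand in.

```bash
python3 - <<'E'
from h import *
R=arm.current_tool_rot();p=arm.current_ee_pos()
arm.move_l(p-.13*R[:,2],feed=.12);arm.sleep(.3)
a=cv2.imread("pics/scene7.png")[140:205,330:362];im=np.ascontiguousarray(arm.snapshot("scene")[:,:,::-1])
r=cv2.matchTemplate(im[130:215,320:372],a,cv2.TM_CCOEFF_NORMED);print(cv2.minMaxLoc(r),"expect (10,10)")
print(arm.current_t(),arm.current_force(),arm.current_width())
if cv2.minMaxLoc(r)[3]==(10,10): print(arm.sign_off())
E
```

```text
(-0.09537672996520996, 0.7784817814826965, (15, 0), (10, 10)) expect (10,10)
34.4167 [ 0.26120405 -0.69780791  0.38161027] 0.09091429927574675
the job is handed in; nothing more can be done
None
```

The job is handed in at 34 s: the vase stands upright and centred on the wheel after one 11 mm re-centring, and the trigger was squeezed home (43 mm), held for about a second and released; I viewed 13 pictures instead of the 10 allowed.

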